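Unlock the decorating wheel, park its pin and turn the plate

TASK

The decorating wheel is locked by the steel pin standing in the ear on its rim. Draw the pin straight up out of its bore, park it upright in the open-sided notch of the steel fork next to it, so that it hangs there by its groove at the inner end of the notch, and let go. Then turn the wheel a quarter turn, either way, to bring a fresh part of the plate round, and leave the jars, cup and wooden hand rest alone.

Things in the scene. Friction and masses are not known exactly. Their poses are not given: they have to be found in the camera images.
- base: Fixed dark cast base of the wheel. Origin on the table under the vertical wheel axis. Its -x side faces roughly to the robot (yaw within 0.6 rad). On that side lie the wheel's ear with the pin, 145 mm from the axis, and farther out, at 210 mm, the fork with the notch. The fork stands on a post at its -y side (slot centre to post 25 mm); nothing stands under the slot.
- bore (a point): Mouth of the pin's vertical bore, on the top face of the ear (-145, 0, 90 mm in the base frame; axes as the base). Bore 23 mm in diameter, through the ear (50 x 50 x 12 mm, part of the wheel head) and through a lug of the base under it (z 46 to 74 mm).
- notch (a point): Place of the pin's axis when parked, on the fork's top face (-210, 0, 90 mm in the base frame; axes as the base). Fork plate z 83 to 90 mm, 49 mm wide. Slot 13 mm wide along x, closed 6.5 mm from here on the -y side, straight to 15 mm on the +y side, then flared to 35 mm wide at 33 mm, open to +y. Only the groove fits: enter level from +y, not from above.
- pin: Loose round steel pin, 140 g, 90 mm long, upright. Origin: centre of its underside. Along z: foot 20 mm diameter to 13 mm, taper to 16, groove 8 mm diameter to 34, body 20 mm diameter to 48, collar 30 mm diameter to 54, grip 22 mm diameter to 90. Origin at z = 42 mm at the start (collar on the ear; clear of the ear after rising 48 mm), z = 56 mm parked (body on the fork).
- groove (a point): Point on the pin's axis at the upper end of its groove, 34 mm above its underside; comes to notch when parked.
- knob (a point): Top centre of the upright turning knob on the wheel head: wooden cylinder 20 mm in diameter, z 116 to 152 mm, on a 12 mm stem, 105 mm from the wheel axis; at the start 55 degrees round from the ear, on the +y side of the base.
- wheelhead (a joint): Wheel angle in rad, 0 at the start, positive counter-clockwise from above; turns 3 rad either way once the pin is out, stays where left, about 1.2 N at the knob. Wheel head: aluminium disc 240 mm in diameter, top at z = 90 mm, with a white plate fixed in its middle, 160 mm in diameter, rim at z = 112 mm.
- jar_a: Bystander: terracotta-coloured glaze jar with white lid, 58 mm diameter, 75 mm high; origin under its centre.
- jar_b: Bystander: brown glass jar with white lid, 48 mm diameter, 60 mm high; origin under its centre.
- water_cup: Bystander: white ceramic cup, 76 mm diameter, 80 mm high; origin under its centre.
- rest_board: Bystander: wooden hand-rest board lying flat, 200 x 60 x 14 mm; origin under its centre.
Things that resemble listed ones, but are neither listed nor needed, are in the scene too. Of the things shaped like the pin, the steel one is meant.

How it is judged:
By the outcome, as a careful person would: the job done as asked, in the order asked, and still so for the second after the job is handed in, with the robot touching nothing.
It also fails if it takes over 51 s, if anything falls off the work surface, if the arm or the gripper's body presses on something with over 40 N, if the wrist force passes 120 N, or if a joint passes its speed limit or range.

ROBOT

A 6-joint arm with a two-finger parallel gripper is mounted at the origin on the work surface. World frame = base frame: x ahead of the robot, y to its left, z up, the work surface at z = 0. Lengths are in m, angles in rad, forces in N, time in s.
With the tool pointing down it reaches from about 0.25 to 0.775 m from the base axis. Payload 4 kg.
Tool frame: the origin (TCP) lies midway between the tips of the shut fingers; the grasp point (between the pads) lies 19 mm behind it (grip_point_offset is the distance from the TCP to the grasp point, in m); z points along the fingers, y is the line along which they close (so a half turn about z gives the same grasp; the last joint's range is limited). The gripper opens to 94 mm and grips with 3 to 60 N. Pads are 16 mm wide; open, the fingers measure 119 mm over their backs; the gripper's body (75 mm by 177 mm) begins 78 mm behind the grasp point.
Start: joints at [1.025, 0.087, 1.371, -0, 1.684, -0.103], TCP at [0.236, 0.497, 0.206] pointing down, gripper open.
Joint ranges: [-3.1, 3.1], [-0.76, 2.03], [0.27, 2.55], [-1.08, 4.22], [0.17, 2.65], [-2.57, 2.57]. Speed limits (rad/s): [2.79, 2.79, 3.14, 3.14, 3.14, 3.14].

INTERFACE

Orientations are given as [roll, pitch, yaw] about the fixed x, y, z axes, in that order (R = Rz(yaw) Ry(pitch) Rx(roll)).
In Python, from bench import * gives the robot as it stands.
- The arm moves only by the tool carry_out, never from a script. Its argument "commands" is a list of rows, each a list of 6 numbers: the shift along the tool's x, y, z in m, then the turn, a rotation vector about the tool's x, y, z in rad. In form: [[tx, ty, tz, rx, ry, rz], ...]. A call has exactly 5 rows; each row is the pose to reach, as a shift and turn from the pose commanded when the call began, along the tool's axes at that moment; what a row does not reach only later rows make up. A row lasts 1/10 s, in which the tool goes at most 50 mm and 8.59 degrees, less where a joint would pass 70% of its speed; a pose out of reach is approached as far as the arm can. A call with a gripper value outside its range is refused whole. "jaw" is the opening, from 0 (shut) to 1 (fully open), set as the call begins (left out, the last holds). The fingers move at their own pace and stop on an object; the grip force is fixed at half the most. Time passes only in rows, so rows that repeat a pose let the fingers close, or fill a call up. It gives the time, the measured TCP pose, the force, the opening and the grip force at its end, in the units of the state.
- get_obs(): the state, without advancing time (a new reading comes with each control period).
- snapshot(name): name is "side" or "top" or "wrist"; returns a dict with "img" (420x560x3 uint8, red, green, blue), "range_z" (420x560 float32, m along the optical axis (not along the pixel's ray), 0 where there is no reading), "fx", "fy", "cx", "cy" (pixels), "R" (3x3) and "t" (3): a world point X has camera coordinates R X + t. Camera axes: x right, y down, z forward; pixel columns grow to the right and rows downward; lengths in m; the calibration is good to about 2 mm. A picture is of the moment at which its call begins.
- close_job(): hands the job in; it is judged then, once.
The state is a dict: "time": time; "joint_positions": joint angles; "qvel": joint speeds; "joint_torque": joint torques, N m; "tool_pos": TCP position; "ee_rot": TCP orientation; "wrist_force": force on the tool from outside, world axes, zero at the start; "wrist_torque": the same for the moment, N m; "width": finger opening in m; "finger_force": force on a finger pad.
Only numpy, scipy, OpenCV 4.12 (cv2) and the standard library are available. Lean on these libraries where they do the work, as an engineer would, in place of code of your own. Each camera call takes 0.05 s, during which the arm holds its last target. There are 200 camera calls.

## Working session

There is one attempt and no reset: what is moved stays moved. The work goes in short steps, Python scripts to look and compute and a tool call to move; the robot and the scene stay as the last step left them, time stands still between calls to the robot, and variables do not carry over. Pictures are saved under pics/ and viewed, at most 10 in all, crops included, and the job is handed in when it is done.

Besides the shell and the picture viewer there is one more tool, called after "Request:" by a JSON object that holds its "op" and its "data". carry_out: Moves the arm, as the interface text tells. Its arguments: {"type":"object","properties":{"commands":{"type":"array","items":{"type":"array","items":{"type":"number"}}},"jaw":{"type":"number"}},"required":["commands"]}

```bash
mkdir -p pics; cat > h.py <<'E'
from bench import *
import numpy as np, cv2
def save(d,n,crop=None,s=1):
    im=d["img"][:,:,::-1]
    if crop: r0,r1,c0,c1=crop; im=im[r0:r1,c0:c1]
    cv2.imwrite("pics/"+n,cv2.resize(im,None,fx=s,fy=s,interpolation=cv2.INTER_CUBIC))
def pts(d):
    z=d["range_z"].astype(float); v,u=np.mgrid[:420,:560]
    c=np.stack([(u-d["cx"])/d["fx"]*z,(v-d["cy"])/d["fy"]*z,z],-1)
    P=(c-d["t"])@d["R"]; P[z<=0]=np.nan
    return P
E
python3 - <<'E'
from h import *
import pickle
o=get_obs(); print(o)
D={n:snapshot(n) for n in("top","side")}
pickle.dump(D,open("d0.pkl","wb"))
for n in D: save(D[n],n+"0.png"); print(n,-D[n]["R"].T@D[n]["t"],D[n]["R"][2])
E
```

```text
{'time': 0.0, 'joint_positions': array([ 1.02488882e+00,  8.79207864e-02,  1.37224383e+00, -2.37890282e-05,
        1.68358676e+00, -1.03123878e-01]), 'qvel': array([ 0.00018044, -0.000235  , -0.00064188, -0.0007488 ,  0.00096054,
        0.00135871]), 'joint_torque': array([-2.72306686e-03, -3.40197015e+01, -3.02417600e+01,  7.12662097e-02,
        3.33180896e-02, -1.31437546e-04]), 'tool_pos': array([0.23538913, 0.49647839, 0.20432816]), 'ee_rot': array([-3.13944297e+00, -1.98703196e-04,  2.69880616e+00]), 'wrist_force': array([ 0.63776383,  0.0404219 , -0.06298595]), 'wrist_torque': array([ 0.0120805 ,  0.05262035, -0.01141368]), 'finger_force': 0.0, 'width': 0.09394310873134647}
top [ 0.36847863 -0.00230845  1.31915524] [ 0.15156582  0.00709178 -0.98842173]
side [ 0.24574585 -0.76447238  0.80816637] [ 0.27235338  0.69766075 -0.66264102]
```

```bash
ls . pics
```

```text
.:
d0.pkl
h.py
pics

pics:
side0.png
top0.png
```

View pics/top0.png

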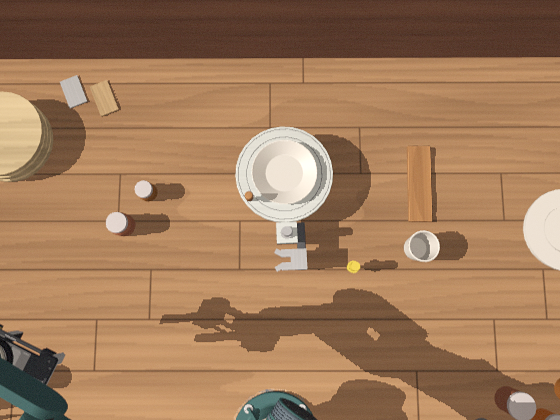

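View pics/side0.png

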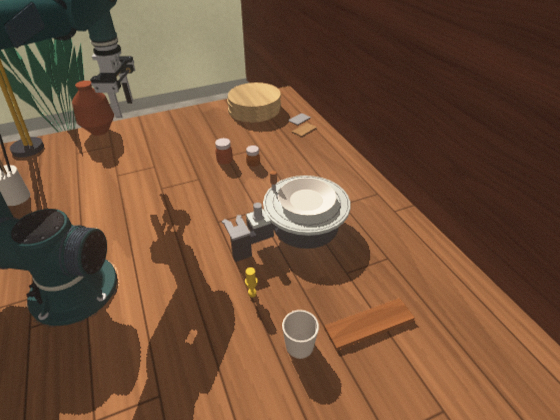

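Top view: wheel at (284,173), knob at (249,196), ear with the pin at (288,232), and fork at (291,260) with its slot opening to the left (+y). There are two pin-shaped things: the steel-grey one in the ear at top (288,232) / side (258,212), and a yellow one standing on the table at top (353,267) / side (251,282). The grey one fits: it is steel and stands in the ear. I'll confirm it in a crop and measure.

```bash
python3 - <<'E'
from h import *
import pickle
D=pickle.load(open("d0.pkl","rb"))
a=D["top"]["img"][120:285,225:375,::-1];b=D["side"]["img"][160:310,200:350,::-1]
a=cv2.resize(a,(450,495),interpolation=cv2.INTER_CUBIC);b=cv2.resize(b,(350,495),interpolation=cv2.INTER_CUBIC)
cv2.imwrite("pics/crop.png",np.hstack([a,b]))
for n in D:
    d=D[n];P=pts(d); z=P[...,2]
    print(n)
    def rep(name,m):
        q=P[m]; print(name,m.sum(),q.mean(0).round(4) if m.sum() else "", (q.min(0)).round(4) if m.sum() else "",(q.max(0)).round(4) if m.sum() else "")
    xy=P[...,:2]
    w=(P[...,0]>.3)&(P[...,0]<.85)&(abs(P[...,1])<.25)
    # disc top (z~.09)
    m=(w&(abs(z-.09)<.004)).astype(np.uint8)
    k,l,s,c=cv2.connectedComponentsWithStats(m)
    for i in range(1,k):
        if s[i,4]>15: rep("z90 %s"%s[i],l==i)
    for zz in(.112,.132,.152):
        k,l,s,c=cv2.connectedComponentsWithStats((w&(abs(z-zz)<.004)).astype(np.uint8))
        for i in range(1,k):
            if s[i,4]>8: rep("z%g %s"%(zz,s[i]),l==i)
E
```

```text
top
z90 [ 235  126   98  117 3690] 3690 [ 0.6162 -0.0229  0.0895] [ 0.464  -0.1399  0.086 ] [0.7536 0.0985 0.094 ]
z90 [284 154  19  21 115] 115 [ 0.6545 -0.0445  0.0924] [ 0.6304 -0.0661  0.0888] [ 0.6806 -0.022   0.094 ]
z90 [274 156  10   9  29] 29 [ 0.6654 -0.0072  0.0925] [ 0.655  -0.0195  0.0899] [0.6755 0.0025 0.094 ]
z90 [269 169  10  10  22] 22 [0.6304 0.0031 0.0923] [ 0.6207 -0.0072  0.0897] [0.643  0.0148 0.0939]
z90 [277 173   5   6  16] 16 [ 0.6256 -0.0095  0.0931] [ 0.62   -0.0145  0.0907] [ 0.6326 -0.0047  0.0939]
z90 [286 174  13  17  64] 64 [ 0.6079 -0.0404  0.0924] [ 0.5902 -0.0558  0.0894] [ 0.6299 -0.0266  0.094 ]
z90 [296 176   8   5  16] 16 [ 0.6205 -0.0601  0.0922] [ 0.615  -0.0682  0.0898] [ 0.6256 -0.0511  0.0939]
z90 [272 180  13  12  35] 35 [ 0.6021 -0.0073  0.0927] [ 0.5878 -0.0217  0.0892] [0.6155 0.0075 0.094 ]
z90 [274 248  33  23 484] 484 [ 0.4246 -0.0412  0.0894] [ 0.3975 -0.0739  0.086 ] [0.4499 0.0028 0.094 ]
z90 [351 262   9   9  56] 56 [ 0.4076 -0.1907  0.0895] [ 0.3973 -0.2     0.086 ] [ 0.4162 -0.1802  0.0933]
z0.112 [252 140  65  64 619] 619 [ 
[... 453 characters left out ...]
3] [ 0.3939 -0.0786  0.0861] [ 4.467e-01 -4.000e-04  9.350e-02]
z90 [245 268  10   9  69] 69 [ 0.4046 -0.194   0.0902] [ 0.3945 -0.2053  0.0862] [ 0.4155 -0.1829  0.0925]
z0.112 [278 178  58  38 432] 432 [ 0.6361 -0.0139  0.1107] [ 0.552  -0.1004  0.108 ] [0.7104 0.0575 0.116 ]
z0.112 [254 211   8   5  17] 17 [ 0.4859 -0.0372  0.112 ] [ 0.4756 -0.0415  0.1083] [ 0.4948 -0.0338  0.1156]
z0.132 [270 178   7   4  17] 17 [0.5658 0.054  0.1318] [0.5579 0.0503 0.1283] [0.5746 0.06   0.1353]
z0.132 [253 203   9   7  47] 47 [ 0.4861 -0.0304  0.1321] [ 0.4749 -0.0411  0.1281] [ 0.4967 -0.0174  0.1348]
z0.152 [270 171   7   6  32] 32 [0.5665 0.0577 0.1515] [0.5582 0.0494 0.148 ] [0.5752 0.0697 0.1553]
```

View pics/crop.png

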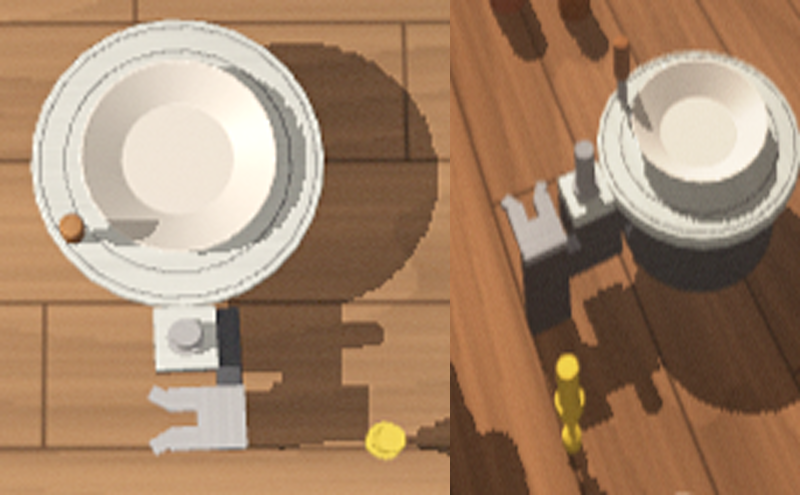

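The crop confirms it: the steel pin stands in the white ear at (185,333 in the crop), with the fork's slot opening left at (185,415). The yellow one at (386,440) is a decoy. Next I'll fit the wheel centre and the base yaw.

```bash
python3 - <<'E'
from h import *
import pickle
from scipy.optimize import least_squares
D=pickle.load(open("d0.pkl","rb"))
for n in D:
    d=D[n];P=pts(d);z=P[...,2]
    c=np.array([.634,-.022]);r=np.hypot(P[...,0]-c[0],P[...,1]-c[1])
    m=((abs(z-.09)<.006)&(r<.16)|(z>.1)&(r<.11)).astype(np.uint8)
    m[(P[...,0]<.49)|(m==0)]=0
    ct=max(cv2.findContours(m,0,cv2.CHAIN_APPROX_NONE)[0],key=len)[:,0].astype(float)+0
    C=-d["R"].T@d["t"]
    ray=np.c_[(ct[:,0]-d["cx"])/d["fx"],(ct[:,1]-d["cy"])/d["fy"],np.ones(len(ct))]@d["R"]
    q=(C+ray*((.09-C[2])/ray[:,2])[:,None])[:,:2]
    if n=="side": pass
    q=q[(q[:,0]>.535)&(np.hypot(q[:,0]-c[0],q[:,1]-c[1])>.108)]
    if n=="side": q=q[q[:,1]<.06]
    s=least_squares(lambda p:np.hypot(q[:,0]-p[0],q[:,1]-p[1])-p[2],[*c,.12],loss="soft_l1",f_scale=.002)
    print(n,"disc c,r",s.x.round(4),len(q))
    cc=s.x[:2]
    def cen(zz,x,y):
        k=(abs(z-zz)<.004)&(np.hypot(P[...,0]-x,P[...,1]-y)<.02)
        k,l,st,_=cv2.connectedComponentsWithStats(k.astype(np.uint8)); i=1+st[1:,4].argmax(); g=P[l==i]
        return (g[:,:2].min(0)+g[:,:2].max(0))/2
    pin=cen(.132,.488,-.029);kn=cen(.152,.568,.06)
    for nm,p,a in(("pin",pin,180),("knob",kn,125)):
        v=p-cc;print(nm,p.round(4),"dist",np.hypot(*v).round(4),"yaw",round((np.degrees(np.arctan2(v[1],v[0]))-a+180)%360-180,2))
    f=((abs(z-.09)<.006)&(P[...,0]<.455)&(P[...,0]>.39)&(abs(P[...,1]+.04)<.05))
    g=P[f][:,:2].astype(np.float32); R=cv2.minAreaRect(g*1000);print("fork",R)
E
```

```text
top disc c,r [ 0.6332 -0.0215  0.118 ] 220
pin [ 0.4889 -0.0276] dist 0.1445 yaw 2.44
knob [0.5695 0.0615] dist 0.1046 yaw 2.52
fork ((423.59130859375, -35.58340072631836), (52.39512252807617, 76.76266479492188), 0.13092611730098724)
side disc c,r [ 0.6292 -0.026   0.1192] 124
pin [ 0.4858 -0.0293] dist 0.1434 yaw 1.31
knob [0.5667 0.0595] dist 0.106 yaw 1.16
fork ((420.3326110839844, -39.15599822998047), (51.26073455810547, 78.44844818115234), 1.4831839799880981)
```

```bash
cat >> h.py <<'E'
from scipy.spatial.transform import Rotation as Ro
def go(x,y,z,yaw):
    o=get_obs(); A=Ro.from_euler("xyz",o["ee_rot"]); B=Ro.from_euler("xyz",[np.pi,0,yaw])
    s=A.inv().apply(np.array([x,y,z])-o["tool_pos"]); w=(A.inv()*B).as_rotvec()
    print("t",round(o["time"],2),"at",o["tool_pos"].round(4),o["ee_rot"].round(3),"width",round(o["width"],4),"F",o["wrist_force"].round(1))
    print("shift",s.round(4),"turn",w.round(4),"rows",(np.linalg.norm(s)/.05).round(1))
E
python3 -c "
from h import *
go(.4875,-.0285,.22,3.177)"
```

```text
t 0.1 at [0.2354 0.4965 0.2044] [-3.14  -0.     2.699] width 0.0935 F [-0.4 -0.4 -0.4]
shift [-0.4527 -0.3664 -0.015 ] turn [-0.0019 -0.0007 -0.4782] rows 11.7
```

Request:
{"op": "carry_out", "data": {"commands": [[-0.038,-0.031,-0.003,0,0,0],[-0.076,-0.062,-0.006,0,0,0],[-0.114,-0.093,-0.009,0,0,0],[-0.152,-0.124,-0.012,0,0,0],[-0.19,-0.155,-0.015,0,0,0]], "jaw": 0.8}}

```text
time: 0.6
tool_pos: [0.3411, 0.2737, 0.2202]
ee_rot: [-3.141, -0.0, 2.699]
wrist_force: [1.8, -0.1, 1.1]
width: 0.0755
finger_force: 0.0
```

Request:
{"op": "carry_out", "data": {"commands": [[-0.038,-0.031,0,0,0,0],[-0.076,-0.062,0,0,0,0],[-0.114,-0.093,0,0,0,0],[-0.152,-0.124,0,0,0,0],[-0.19,-0.155,0,0,0,0]]}}

```text
time: 1.1
tool_pos: [0.4464, 0.0521, 0.2202]
ee_rot: [3.141, -0.0, 2.699]
wrist_force: [1.5, 0.3, 0.9]
width: 0.0752
finger_force: 0.0
```

Request:
{"op": "carry_out", "data": {"commands": [[-0.02,-0.015,0,0,0,-0.12],[-0.04,-0.03,0,0,0,-0.24],[-0.06,-0.045,0,0,0,-0.36],[-0.073,-0.056,0,0,0,-0.478],[-0.073,-0.056,0,0,0,-0.478]]}}

```text
time: 1.6
tool_pos: [0.4883, -0.0294, 0.2195]
ee_rot: [3.142, -0.002, -3.11]
wrist_force: [0.2, 0.4, -1.0]
width: 0.075
finger_force: 0.0
```

```bash
python3 - <<'E'
from h import *
go(.4875,-.0285,.22,3.177)
import pickle
d=snapshot("wrist");pickle.dump(d,open("w1.pkl","wb"));save(d,"w1.png")
P=pts(d);z=P[...,2]
for nm,m in(("pin",(abs(z-.132)<.004)),("f",abs(z-.09)<.005)):
    k,l,s,c=cv2.connectedComponentsWithStats(m.astype(np.uint8))
    for i in range(1,k):
        if s[i,4]>150: g=P[l==i];print(nm,s[i],g.mean(0).round(4),((g.min(0)+g.max(0))/2).round(4),(g.max(0)-g.min(0)).round(4))
E
```

```text
t 1.6 at [ 0.4883 -0.0294  0.2195] [ 3.142e+00 -2.000e-03 -3.110e+00] width 0.075 F [ 0.2  0.4 -1. ]
shift [ 0.0008  0.0009 -0.0005] turn [ 0.     -0.0018 -0.0034] rows 0.0
pin [264 199  25  25 480] [ 0.4863 -0.029   0.1315] [ 0.4864 -0.0293  0.1308] [0.0215 0.0213 0.0051]
f [ 94 100  26  25 488] [ 0.4055 -0.1917  0.0894] [ 0.4056 -0.1926  0.0883] [0.0218 0.0224 0.0066]
f [ 228  105   83   59 3472] [ 0.4217 -0.0432  0.0896] [ 0.4206 -0.0379  0.0886] [0.0545 0.0787 0.0072]
f [ 194  176  164  133 8557] [ 0.5378 -0.0285  0.0895] [ 0.5357 -0.0256  0.09  ] [0.1503 0.1799 0.0099]
f [ 175  343   48   43 1025] [ 0.6801 -0.1148  0.0895] [ 0.6833 -0.1123  0.0896] [0.0584 0.0534 0.0045]
f [333 343  46  39 986] [0.6741 0.0715 0.0894] [0.6749 0.069  0.0896] [0.0546 0.0485 0.0039]
```

```bash
python3 - <<'E'
from h import *
import pickle
d=pickle.load(open("w1.pkl","rb"));P=pts(d)
f=(abs(P[...,2]-.09)<.005);k,l,s,c=cv2.connectedComponentsWithStats(f.astype(np.uint8))
i=l[120,300] or l[150,290]
for i in range(1,k):
    if 3000<s[i,4]<4000:
        g=P[l==i][:,:2]
        # straight outer edges parallel to base y: per-row extremes in y bins, on solid part (y<-.04)
        for lo,hi in((-.073,-.03),(-.073,-.045)):
            B=np.arange(lo,hi,.002);Y=[];H=[];L=[]
            for b in B:
                q=g[(g[:,1]>=b)&(g[:,1]<b+.002)];Y+= [b+.001];H+=[q[:,0].max()];L+=[q[:,0].min()]
            for e in(H,L): p=np.polyfit(Y,e,1);print("edge yaw",-np.degrees(np.arctan(p[0])).round(2),"x mean",np.mean(e).round(4))
        # slot: points gap per y bin
        for b in np.arange(-.05,.004,.004):
            q=np.sort(g[(g[:,1]>=b)&(g[:,1]<b+.004)][:,0]);dq=np.diff(q);j=dq.argmax() if len(dq) else 0
            if len(dq): print(round(b+.002,3),"gap",dq[j].round(4),"centre",((q[j]+q[j+1])/2).round(4),q[0].round(4),q[-1].round(4))
E
```

```text
edge yaw 2.61 x mean 0.4469
edge yaw 1.85 x mean 0.3984
edge yaw 2.01 x mean 0.4473
edge yaw 1.87 x mean 0.3986
-0.048 gap 0.0009 centre 0.4329 0.3982 0.4469
-0.044 gap 0.0009 centre 0.4272 0.3981 0.4467
-0.04 gap 0.0009 centre 0.4422 0.398 0.4467
-0.036 gap 0.0084 centre 0.4194 0.3978 0.4465
-0.032 gap 0.0131 centre 0.4217 0.3977 0.4453
-0.028 gap 0.0131 centre 0.4216 0.3976 0.4453
-0.024 gap 0.0131 centre 0.4214 0.3975 0.4451
-0.02 gap 0.013 centre 0.4212 0.3973 0.4451
-0.016 gap 0.0131 centre 0.4211 0.3973 0.4449
-0.012 gap 0.0186 centre 0.4211 0.3962 0.4448
-0.008 gap 0.0233 centre 0.4205 0.3943 0.4456
-0.004 gap 0.028 centre 0.42 0.3933 0.4474
0.0 gap 0.0326 centre 0.4204 0.3995 0.4443
```

View pics/w1.png

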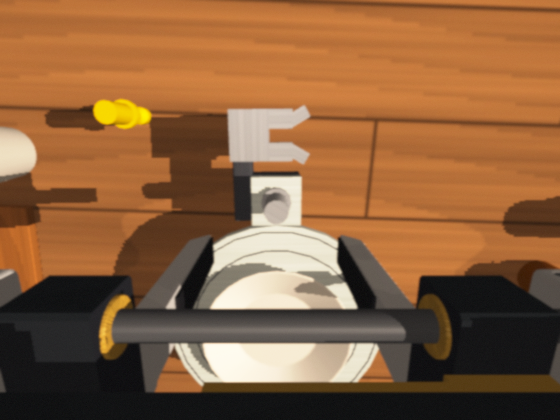

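Request:
{"op": "carry_out", "data": {"commands": [[0.001,0,0.03,0,0,-0.003],[0.001,0,0.06,0,0,-0.003],[0.001,0,0.09,0,0,-0.003],[0.001,0,0.11,0,0,-0.003],[0.001,0,0.1195,0,0,-0.003]]}}

```text
time: 2.15
tool_pos: [0.4851, -0.0264, 0.0985]
ee_rot: [3.14, -0.004, -3.104]
wrist_force: [0.0, 0.2, -0.2]
width: 0.0753
finger_force: 0.0
```

Request:
{"op": "carry_out", "data": {"commands": [[0,0,0,0,0,0],[0,0,0,0,0,0],[0,0,0,0,0,0],[0,0,0,0,0,0],[0,0,0,0,0,0]], "jaw": 0}}

```text
time: 2.65
tool_pos: [0.4877, -0.028, 0.1019]
ee_rot: [-3.141, 0.002, -3.104]
wrist_force: [-0.4, -0.2, 0.4]
width: 0.0386
finger_force: 0.0
```

Request:
{"op": "carry_out", "data": {"commands": [[0,0,0,0,0,0],[0,0,0,0,0,0],[0,0,0,0,0,0],[0,0,0,0,0,0],[0,0,0,0,0,0]]}}

```text
time: 3.15
tool_pos: [0.4873, -0.0281, 0.1012]
ee_rot: [-3.141, 0.0, -3.104]
wrist_force: [-0.5, 0.2, 0.2]
width: 0.0217
finger_force: 30.0
```

Request:
{"op": "carry_out", "data": {"commands": [[0,0,-0.01,0,0,0],[0,0,-0.023,0,0,0],[0,0,-0.037,0,0,0],[0,0,-0.05,0,0,0],[0,0,-0.06,0,0,0]]}}

```text
time: 3.65
tool_pos: [0.4878, -0.0279, 0.1631]
ee_rot: [-3.141, 0.002, -3.103]
wrist_force: [0.0, -0.7, -0.6]
width: 0.0215
finger_force: 30.0
```

```bash
python3 - <<'E'
from h import *
o=get_obs();print(o["time"],o["tool_pos"],o["ee_rot"],o["width"],o["wrist_force"])
a=snapshot("side");b=snapshot("wrist");import pickle;pickle.dump((a,b),open("l.pkl","wb"))
A=cv2.resize(a["img"][150:270,190:310,::-1],(400,400));B=cv2.resize(b["img"][80:280,180:380,::-1],(400,400))
cv2.imwrite("pics/lift.png",np.hstack([A,B]))
P=pts(b)
for zz in np.arange(.096,.2,.006):
    m=(abs(P[...,2]-zz)<.003)&(np.hypot(P[...,0]-.487,P[...,1]+.029)<.02)
    if m.sum()>20: g=P[m];print(zz.round(3),m.sum(),((g.min(0)+g.max(0))/2).round(4),np.ptp(g,0).round(4))
E
```

```text
3.65 [ 0.48775973 -0.02788871  0.16312466] [-3.14127672e+00  2.33035582e-03 -3.10335840e+00] 0.021506052164982987 [ 0.04052904 -0.71350317 -0.6401114 ]
0.108 21 [ 0.4829 -0.0293  0.109 ] [0.0088 0.0178 0.0033]
0.114 52 [ 0.4825 -0.0289  0.114 ] [0.0084 0.0183 0.0057]
0.12 159 [ 0.4826 -0.0285  0.1193] [0.008  0.0188 0.0045]
0.156 241 [ 0.4807 -0.0287  0.156 ] [0.0145 0.026  0.006 ]
0.162 256 [ 0.4805 -0.0286  0.162 ] [0.0143 0.0276 0.0059]
0.168 188 [ 0.4815 -0.0294  0.168 ] [0.0089 0.0357 0.006 ]
0.174 238 [ 0.4821 -0.0294  0.174 ] [0.0103 0.0356 0.006 ]
0.18 262 [ 0.4818 -0.0291  0.18  ] [0.0095 0.0355 0.006 ]
0.186 267 [ 0.4819 -0.0293  0.186 ] [0.0103 0.0358 0.0059]
0.192 878 [ 0.4878 -0.0293  0.192 ] [0.022  0.0359 0.006 ]
0.198 931 [ 0.4877 -0.0293  0.198 ] [0.0216 0.0357 0.006 ]
```

View pics/lift.png

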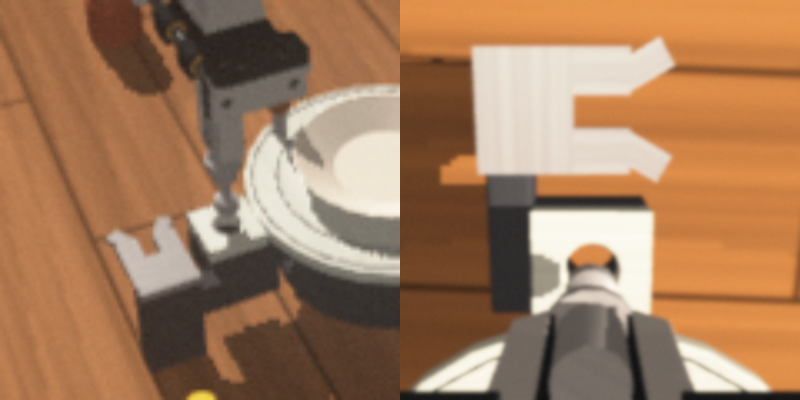

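```bash
python3 - <<'E'
from h import *
import pickle
a,b=pickle.load(open("l.pkl","rb"));P=pts(b);z=P[...,2]
f=abs(z-.09)<.005;f&=(P[...,0]<.452)&(abs(P[...,1]+.04)<.05)&(P[...,0]>.39)
g=P[f]
for y in np.arange(-.042,-.012,.004):
    q=np.sort(g[abs(g[:,1]-y)<.002][:,0]);d=np.diff(q);j=d.argmax();print(round(y,3),d[j].round(4),((q[j]+q[j+1])/2).round(4))
w=(abs(g[:,0]-.4216)<.003);print("slot end y",g[w][:,1].max())
# bore hole in ear: low-z pixels; foot front/sides
for lo,hi in((.105,.118),(.152,.158)):
    m=(z>lo)&(z<hi)&(np.hypot(P[...,0]-.487,P[...,1]+.029)<.02);q=P[m];print(lo,q[:,0].min(),q[:,1].min(),q[:,1].max())
# side cam
P=pts(a);z=P[...,2]
for lo,hi in((.106,.117),(.122,.136),(.139,.151),(.153,.158)):
    m=(z>lo)&(z<hi)&(np.hypot(P[...,0]-.487,P[...,1]+.029)<.03);q=P[m];print("side",lo,len(q),q.min(0).round(4),q.max(0).round(4),q.mean(0).round(4))
E
```

```text
-0.042 0.0007 0.3998
-0.038 0.0008 0.4191
-0.034 0.0137 0.4217
-0.03 0.0137 0.4215
-0.026 0.0137 0.4213
-0.022 0.0136 0.4212
-0.018 0.0137 0.421
-0.014 0.0168 0.4209
slot end y -0.038422257732259074
0.105 0.47831225547528294 -0.038223538496376934 -0.019131585512404806
0.152 0.47343002266678824 -0.041722502860370145 -0.01567882019592614
side 0.106 27 [ 0.4777 -0.0389  0.1074] [ 0.4961 -0.0258  0.1163] [ 0.4849 -0.0335  0.1125]
side 0.122 10 [ 0.4826 -0.0338  0.1235] [ 0.4886 -0.029   0.1326] [ 0.4855 -0.0316  0.1283]
side 0.139 21 [ 0.4767 -0.0397  0.1404] [ 0.4936 -0.028   0.1487] [ 0.4846 -0.0359  0.1438]
side 0.153 23 [ 0.4718 -0.0429  0.1531] [ 0.499  -0.0196  0.158 ] [ 0.4831 -0.0364  0.156 ]
```

```bash
python3 -c "
from h import *
go(.4188,.0288,.1635,3.178)"
```

```text
t 3.75 at [ 0.4884 -0.028   0.1636] [-3.141  0.004 -3.103] width 0.0213 F [ 1.1  0.3 -1.1]
shift [ 0.0674  0.0595 -0.0003] turn [-0.0008  0.0044  0.0019] rows 1.8
```

Request:
{"op": "carry_out", "data": {"commands": [[0.02,0.015,0,0,0,0.0],[0.04,0.03,0,0,0,0.0],[0.06,0.045,0,0,0,0.0],[0.067,0.059,0,0,0,0.0],[0.067,0.059,0,0,0,0.0]]}}

```text
time: 4.25
tool_pos: [0.4168, 0.0296, 0.1607]
ee_rot: [3.141, -0.0, -3.101]
wrist_force: [0.3, -0.7, -1.1]
width: 0.0211
finger_force: 30.0
```

Request:
{"op": "carry_out", "data": {"commands": [[0,0,0.015,0,0,0],[0,0,0.03,0,0,0],[0,0,0.0435,0,0,0],[0,0,0.0435,0,0,0],[0,0,0.0435,0,0,0]]}}

```text
time: 4.75
tool_pos: [0.418, 0.0283, 0.1172]
ee_rot: [3.142, -0.001, -3.104]
wrist_force: [0.8, -0.5, -1.9]
width: 0.0211
finger_force: 30.0
```

```bash
python3 - <<'E'
from h import *
go(.4210,-.0312,.1197,3.178)
b=snapshot("wrist");save(b,"pre.png",(60,340,140,440),2)
P=pts(b);z=P[...,2];o=get_obs()["tool_pos"]
m0=(np.hypot(P[...,0]-o[0],P[...,1]-o[1])<.02)
for lo,hi in((.063,.073),(.109,.114)):
    q=P[m0&(z>lo)&(z<hi)];print(lo,len(q),q.min(0).round(4),q.max(0).round(4))
f=(abs(z-.09)<.005)&(P[...,0]<.452)&(abs(P[...,1]+.04)<.05)&(P[...,0]>.39);g=P[f]
for y in np.arange(-.038,-.012,.004):
    q=np.sort(g[abs(g[:,1]-y)<.002][:,0]);d=np.diff(q);j=d.argmax();print(round(y,3),d[j].round(4),((q[j]+q[j+1])/2).round(4))
w=(abs(g[:,0]-.4216)<.003);print("slot end y",g[w][:,1].max())
E
```

```text
t 4.75 at [0.418  0.0283 0.1172] [ 3.142e+00 -1.000e-03 -3.104e+00] width 0.0211 F [ 0.8 -0.5 -1.9]
shift [-0.0007 -0.0595 -0.0025] turn [ 0.     -0.0008  0.0014] rows 1.2
0.063 204 [0.4075 0.0183 0.0631] [0.4159 0.0371 0.073 ]
0.109 370 [0.4026 0.0154 0.1091] [0.4171 0.0396 0.1139]
-0.038 0.0007 0.4454
-0.034 0.0127 0.4217
-0.03 0.0125 0.4215
-0.026 0.0129 0.4212
-0.022 0.0123 0.4211
-0.018 0.0125 0.4212
-0.014 0.0135 0.4208
slot end y -0.037717661531170635
```

View pics/pre.png

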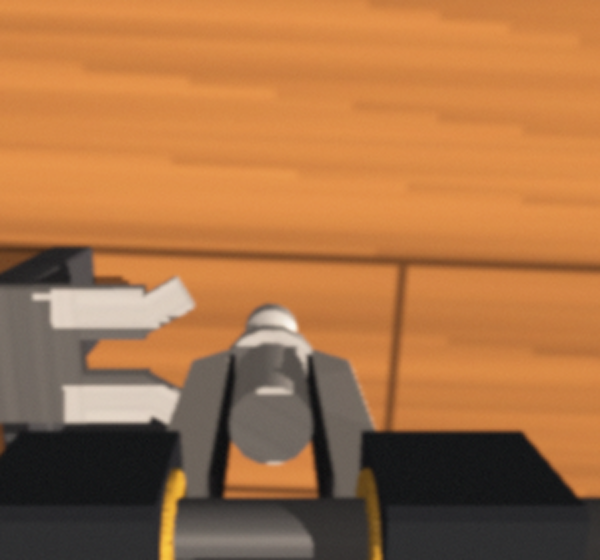

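Request:
{"op": "carry_out", "data": {"commands": [[-0.001,0,-0.001,0,0,0],[-0.002,0,-0.002,0,0,0.001],[-0.002,-0.004,-0.002,0,0,0.001],[-0.002,-0.008,-0.002,0,0,0.001],[-0.002,-0.008,-0.002,0,0,0.001]]}}

```text
time: 5.3
tool_pos: [0.4203, 0.0201, 0.1196]
ee_rot: [-3.141, 0.0, -3.105]
wrist_force: [-0.0, 0.2, -2.0]
width: 0.0215
finger_force: 30.0
```

```bash
python3 - <<'E'
from h import *
b=snapshot("wrist")
for k in range(2):
  o=get_obs();print(o["time"],o["tool_pos"].round(4),o["ee_rot"].round(3))
P=pts(b);z=P[...,2];o=o["tool_pos"]
m0=(np.hypot(P[...,0]-o[0],P[...,1]-o[1])<.02)
for lo,hi in((.063,.073),(.109,.114)):
    q=P[m0&(z>lo)&(z<hi)];print(lo,len(q),q.min(0).round(4),q.max(0).round(4))
P=pts(snapshot("side"));z=P[...,2]
m=np.hypot(P[...,0]-o[0],P[...,1]-o[1])<.025
for lo in np.arange(.056,.125,.004):
    q=P[m&(z>=lo)&(z<lo+.004)]
    if len(q)>2:print("side",lo.round(3),len(q),np.ptp(q[:,0]).round(4),((q[:,0].min()+q[:,0].max())/2).round(4))
E
```

```text
5.35 [0.4203 0.0203 0.1195] [ 3.141  0.    -3.105]
5.35 [0.4203 0.0203 0.1195] [ 3.141  0.    -3.105]
0.063 98 [0.4098 0.0099 0.063 ] [0.4191 0.0294 0.073 ]
0.109 216 [0.4049 0.0065 0.109 ] [0.4177 0.0317 0.114 ]
side 0.064 3 0.0075 0.4237
side 0.068 8 0.0194 0.4192
side 0.072 16 0.0177 0.4184
side 0.076 11 0.0139 0.4184
side 0.08 3 0.0039 0.4196
side 0.084 3 0.0057 0.4186
side 0.092 3 0.0165 0.4188
side 0.096 7 0.0104 0.418
side 0.1 9 0.0177 0.4182
side 0.108 8 0.0248 0.4173
side 0.112 23 0.0253 0.4176
side 0.116 7 0.0195 0.4174
side 0.12 4 0.0024 0.4113
side 0.124 7 0.0196 0.4182
```

Request:
{"op": "carry_out", "data": {"commands": [[0,-0.01,0,0,0,0],[0,-0.02,0,0,0,0],[0,-0.03,0,0,0,0],[0,-0.035,0,0,0,0],[0,-0.035,0,0,0,0]]}}

```text
time: 5.9
tool_pos: [0.4216, -0.0153, 0.1194]
ee_rot: [3.142, -0.0, -3.106]
wrist_force: [0.3, -0.2, -0.6]
width: 0.0214
finger_force: 30.0
```

Request:
{"op": "carry_out", "data": {"commands": [[0,-0.006,0,0,0,0],[0,-0.012,0,0,0,0],[0,-0.0165,0,0,0,0],[0,-0.0165,0,0,0,0],[0,-0.0165,0,0,0,0]]}}

```text
time: 6.4
tool_pos: [0.4222, -0.0309, 0.1195]
ee_rot: [3.141, -0.0, -3.105]
wrist_force: [0.3, -0.2, -1.2]
width: 0.0211
finger_force: 30.0
```

```bash
python3 - <<'E'
from h import *
o=get_obs();print(o["time"],o["tool_pos"].round(4),o["wrist_force"].round(1),o["width"])
a=snapshot("side");b=snapshot("wrist")
A=cv2.resize(a["img"][170:270,190:290,::-1],(400,400));B=cv2.resize(b["img"][100:300,180:380,::-1],(400,400))
cv2.imwrite("pics/in.png",np.hstack([A,B]))
P=pts(b);z=P[...,2];o=o["tool_pos"]
q=P[(np.hypot(P[...,0]-o[0],P[...,1]-o[1])<.02)&(z>.109)&(z<.114)];print(q.min(0),q.max(0))
E
```

```text
6.4 [ 0.4222 -0.0309  0.1195] [ 0.3 -0.2 -1.2] 0.02107492368701561
[ 0.40666529 -0.04438111  0.10918668] [ 0.42131047 -0.01928423  0.11399997]
```

View pics/in.png

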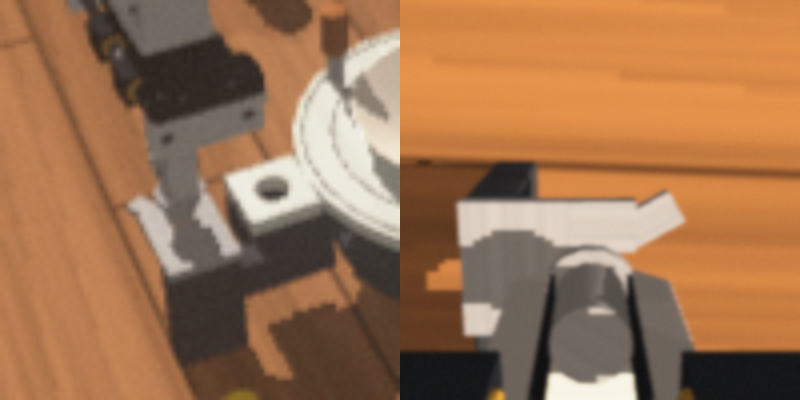

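Request:
{"op": "carry_out", "data": {"commands": [[0,0,0.0015,0,0,0],[0,0,0.003,0,0,0],[0,0,0.004,0,0,0],[0,0,0.004,0,0,0],[0,0,0.004,0,0,0]]}}

```text
time: 7.0
tool_pos: [0.4221, -0.0308, 0.1154]
ee_rot: [3.141, -0.0, -3.104]
wrist_force: [0.3, 0.2, -1.0]
width: 0.0217
finger_force: 30.0
```

Request:
{"op": "carry_out", "data": {"commands": [[0,0,0.0005,0,0,0],[0,0,0.001,0,0,0],[0,0,0.001,0,0,0],[0,0,0.001,0,0,0],[0,0,0.001,0,0,0]]}}

```text
time: 7.5
tool_pos: [0.4224, -0.0309, 0.1151]
ee_rot: [-3.142, 0.001, -3.104]
wrist_force: [-1.6, 0.3, 4.6]
width: 0.0217
finger_force: 30.0
```

Request:
{"op": "carry_out", "data": {"commands": [[0,0,0,0,0,0],[0,0,0,0,0,0],[0,0,0,0,0,0],[0,0,0,0,0,0],[0,0,0,0,0,0]], "jaw": 0.5}}

```text
time: 8.0
tool_pos: [0.4221, -0.0308, 0.1142]
ee_rot: [3.141, -0.0, -3.104]
wrist_force: [-0.2, 0.5, -0.1]
width: 0.0471
finger_force: 0.0
```

Request:
{"op": "carry_out", "data": {"commands": [[0,0,-0.02,0,0,0],[0,0,-0.045,0,0,0],[0,0,-0.08,0,0,0],[0,0,-0.11,0,0,0],[0,0,-0.11,0,0,0]]}}

```text
time: 8.5
tool_pos: [0.4246, -0.0314, 0.2294]
ee_rot: [-3.139, 0.009, -3.104]
wrist_force: [-0.1, 0.7, -0.2]
width: 0.0471
finger_force: 0.0
```

```bash
python3 - <<'E'
from h import *
a=snapshot("side");b=snapshot("wrist")
A=cv2.resize(a["img"][170:270,190:290,::-1],(400,400));B=cv2.resize(b["img"][80:280,180:380,::-1],(400,400))
cv2.imwrite("pics/parked.png",np.hstack([A,B]))
P=pts(b);z=P[...,2]
for lo,hi in((.144,.15),(.106,.112)):
    q=P[(np.hypot(P[...,0]-.4217,P[...,1]+.0315)<.03)&(z>lo)&(z<hi)];print(lo,len(q),q.min(0).round(4),q.max(0).round(4),q.mean(0).round(4))
th=np.radians(125+2.1);c=np.array([.486,-.0293])+.145*np.array([np.cos(np.radians(2.1)),np.sin(np.radians(2.1))])
print("c",c,"knob",c+.105*np.array([np.cos(th),np.sin(th)]))
P=P;q=P[(np.hypot(P[...,0]-.568,P[...,1]-.06)<.025)&(abs(z-.152)<.004)];print("knob wrist",len(q),(q.min(0)+q.max(0))/2 if len(q) else"")
go(.567,.0606,.225,2.22)
E
```

```text
0.144 488 [ 0.4109 -0.0416  0.144 ] [ 0.4326 -0.0207  0.1476] [ 0.4215 -0.0312  0.1456]
0.106 241 [ 0.4069 -0.0457  0.1062] [ 0.4291 -0.0166  0.1119] [ 0.4149 -0.0314  0.1095]
c [ 0.63090262 -0.02398666] knob [0.56756578 0.05975965]
knob wrist 0 
t 8.6 at [ 0.4225 -0.0309  0.2247] [-3.141e+00  1.000e-03 -3.104e+00] width 0.0469 F [ 0.1  0.3 -0.4]
shift [-1.478e-01  8.610e-02 -1.000e-04] turn [4.000e-04 1.300e-03 9.588e-01] rows 3.4
```

View pics/parked.png

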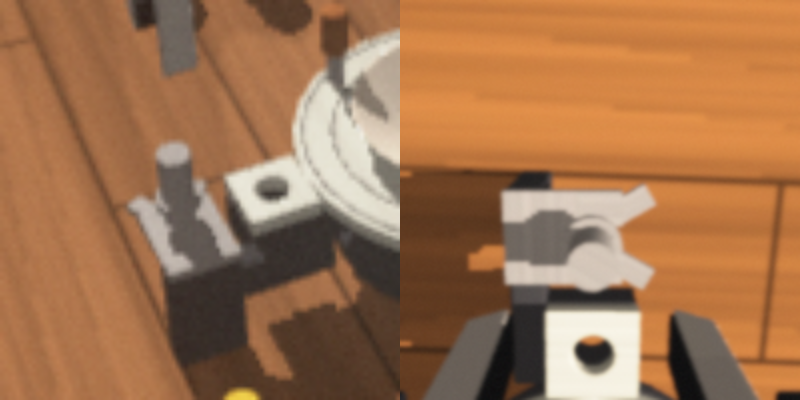

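Request:
{"op": "carry_out", "data": {"commands": [[-0.035,0.02,0,0,0,0.12],[-0.07,0.04,0,0,0,0.24],[-0.105,0.06,0,0,0,0.36],[-0.135,0.08,0,0,0,0.48],[-0.148,0.086,0,0,0,0.6]]}}

```text
time: 9.1
tool_pos: [0.5675, 0.0626, 0.2207]
ee_rot: [-3.139, -0.005, 2.576]
wrist_force: [0.2, 0.1, 0.4]
width: 0.0469
finger_force: 0.0
```

Request:
{"op": "carry_out", "data": {"commands": [[0,0,0,0,0,0.12],[0,0,0,0,0,0.24],[0,0,0,0,0,0.36],[0,0,0,0,0,0.36],[0,0,0,0,0,0.36]]}}

```text
time: 9.6
tool_pos: [0.5662, 0.0606, 0.2227]
ee_rot: [-3.139, -0.002, 2.221]
wrist_force: [0.3, -0.9, 0.1]
width: 0.0471
finger_force: 0.0
```

```bash
python3 - <<'E'
from h import *
go(.5675,.060,.119,2.22)
P=pts(snapshot("wrist"));z=P[...,2];q=P[(np.hypot(P[...,0]-.568,P[...,1]-.06)<.025)&(abs(z-.152)<.004)];print("knob wrist",len(q),(q.min(0)+q.max(0))/2 if len(q) else"")
E
```

```text
t 9.6 at [0.5662 0.0606 0.2227] [-3.139e+00 -2.000e-03  2.221e+00] width 0.0471 F [ 0.3 -0.9  0.1]
shift [-0.0015  0.0009  0.1037] turn [-0.0024 -0.0019  0.0013] rows 2.1
knob wrist 409 [0.56881441 0.06074918 0.15095121]
```

Request:
{"op": "carry_out", "data": {"commands": [[-0.0016,0.0016,0.03,0,0,0],[-0.0016,0.0016,0.06,0,0,0],[-0.0016,0.0016,0.09,0,0,0],[-0.0016,0.0016,0.102,0,0,0],[-0.0016,0.0016,0.102,0,0,0]]}}

```text
time: 10.15
tool_pos: [0.5675, 0.0602, 0.12]
ee_rot: [-3.138, -0.003, 2.22]
wrist_force: [0.2, -0.5, 0.5]
width: 0.0471
finger_force: 0.0
```

Request:
{"op": "carry_out", "data": {"commands": [[0,0,0,0,0,0],[0,0,0,0,0,0],[0,0,0,0,0,0],[0,0,0,0,0,0],[0,0,0,0,0,0]], "jaw": 0}}

```text
time: 10.65
tool_pos: [0.57, 0.0603, 0.124]
ee_rot: [3.139, 0.002, 2.219]
wrist_force: [0.3, -0.4, 3.6]
width: 0.0196
finger_force: 30.0
```

Request:
{"op": "carry_out", "data": {"commands": [[-0.0003,-0.0082,0,0,0,-0.0785],[-0.0013,-0.0164,0,0,0,-0.157],[-0.0029,-0.0245,0,0,0,-0.2356],[-0.0051,-0.0324,0,0,0,-0.3142],[-0.008,-0.0402,0,0,0,-0.3927]]}}

```text
time: 11.15
tool_pos: [0.5428, 0.0298, 0.124]
ee_rot: [3.139, 0.003, 2.615]
wrist_force: [1.3, 0.9, 2.5]
width: 0.0193
finger_force: 30.0
```

Forces are low, so I'll continue the arc.

Request:
{"op": "carry_out", "data": {"commands": [[-0.0003,-0.0082,0,0,0,-0.0785],[-0.0013,-0.0164,0,0,0,-0.157],[-0.0029,-0.0245,0,0,0,-0.2356],[-0.0051,-0.0324,0,0,0,-0.3142],[-0.008,-0.0402,0,0,0,-0.3927]]}}

```text
time: 11.65
tool_pos: [0.5295, -0.0088, 0.1239]
ee_rot: [3.14, 0.003, 3.008]
wrist_force: [0.9, 1.5, 1.7]
width: 0.0192
finger_force: 30.0
```

Request:
{"op": "carry_out", "data": {"commands": [[-0.0003,-0.0082,0,0,0,-0.0785],[-0.0013,-0.0164,0,0,0,-0.157],[-0.0029,-0.0245,0,0,0,-0.2356],[-0.0051,-0.0324,0,0,0,-0.3142],[-0.008,-0.0402,0,0,0,-0.3927]]}}

```text
time: 12.15
tool_pos: [0.532, -0.0496, 0.1239]
ee_rot: [3.141, 0.004, -2.883]
wrist_force: [1.1, 2.4, 3.7]
width: 0.0193
finger_force: 30.0
```

```bash
python3 - <<'E'
from h import *
a=2.2157+np.pi/2
go(.631+.105*np.cos(a),-.024+.105*np.sin(a),.123,3.79)
E
```

```text
t 12.15 at [ 0.532  -0.0496  0.1239] [ 3.141  0.004 -2.883] width 0.0193 F [1.1 2.4 3.7]
shift [-0.005  -0.0402  0.0009] turn [-3.000e-04  3.800e-03 -3.894e-01] rows 0.8
```

Request:
{"op": "carry_out", "data": {"commands": [[-0.0003,-0.0082,0,0,0,-0.0785],[-0.0013,-0.0164,0,0,0,-0.157],[-0.0029,-0.0245,0,0,0,-0.2356],[-0.0051,-0.0324,0,0,0,-0.3142],[-0.008,-0.0402,0,0,0,-0.3927]]}}

```text
time: 12.65
tool_pos: [0.5499, -0.0862, 0.1239]
ee_rot: [-3.141, 0.004, -2.49]
wrist_force: [1.9, 3.4, 4.5]
width: 0.0195
finger_force: 30.0
```

Request:
{"op": "carry_out", "data": {"commands": [[0,0,0,0,0,0],[0,0,0,0,0,0],[0,0,0,0,0,0],[0,0,0,0,0,0],[0,0,0,0,0,0]]}}

```text
time: 13.15
tool_pos: [0.55, -0.0863, 0.1239]
ee_rot: [-3.139, 0.003, -2.495]
wrist_force: [2.1, 1.6, 5.6]
width: 0.0195
finger_force: 30.0
```

Request:
{"op": "carry_out", "data": {"commands": [[0,0,0,0,0,0],[0,0,0,0,0,0],[0,0,0,0,0,0],[0,0,0,0,0,0],[0,0,0,0,0,0]], "jaw": 0.5}}

```text
time: 13.65
tool_pos: [0.5484, -0.0869, 0.122]
ee_rot: [3.141, -0.001, -2.494]
wrist_force: [-0.1, -0.2, -0.7]
width: 0.0469
finger_force: 0.0
```

Request:
{"op": "carry_out", "data": {"commands": [[0,0,-0.02,0,0,0],[0,0,-0.05,0,0,0],[0,0,-0.09,0,0,0],[0,0,-0.13,0,0,0],[0,0,-0.13,0,0,0]]}}

```text
time: 14.15
tool_pos: [0.5513, -0.0876, 0.2599]
ee_rot: [-3.131, 0.008, -2.494]
wrist_force: [1.3, -1.1, 0.1]
width: 0.0468
finger_force: 0.0
```

```bash
python3 - <<'E'
from h import *
d=snapshot("top");w=snapshot("wrist");s=snapshot("side")
for n,e in(("top",d),("wrist",w),("side",s)):
    P=pts(e);z=P[...,2]
    q=P[(np.hypot(P[...,0]-.546,P[...,1]+.087)<.025)&(abs(z-.152)<.004)]
    if len(q)>5:
        p=(q.min(0)+q.max(0))/2
        for c in((.6332,-.0215),(.631,-.024)): print(n,"knob",p.round(4),"turned",np.degrees(np.arctan2(p[1]-c[1],p[0]-c[0])).round(1)%360-127.1)
    q=P[(np.hypot(P[...,0]-.4217,P[...,1]+.0315)<.02)&(z>.142)&(z<.15)];print(n,"pin top",len(q),((q.min(0)+q.max(0))/2).round(4) if len(q) else"")
A=cv2.resize(d["img"][120:290,210:380,::-1],(400,400));B=cv2.resize(s["img"][150:290,200:340,::-1],(400,400))
cv2.imwrite("pics/end.png",np.hstack([A,B]))
E
```

```text
top pin top 0 
wrist knob [ 0.5479 -0.0873  0.1508] turned 90.6
wrist knob [ 0.5479 -0.0873  0.1508] turned 90.20000000000002
wrist pin top 509 [ 0.4217 -0.0316  0.145 ]
side knob [ 0.5471 -0.0884  0.1519] turned 90.70000000000002
side knob [ 0.5471 -0.0884  0.1519] turned 90.4
side pin top 49 [ 0.421  -0.0321  0.1458]
```

View pics/end.png

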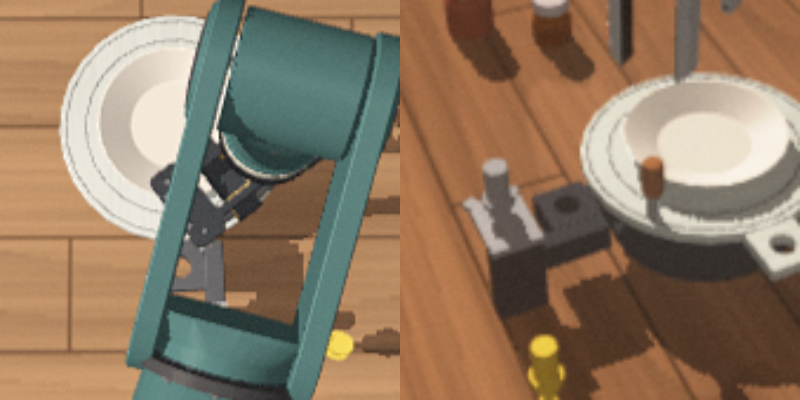

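The wheel has turned about 90°, with the ear now at (785,245) in the crop. The pin hangs upright in the fork at (497,190), and the gripper is clear of everything. Handing in.

```bash
python3 -c "
from bench import *
print(close_job())"
```

```text
the job is handed in; nothing more can be done
None
```

The steel pin hangs upright by its groove at the inner end of the fork's notch, the wheel is turned about 90° counter-clockwise, the bystanders were never touched, and the job is handed in after about 14 s of the 51 s allowed; no verdict was returned.

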